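Clamp the camera bracket beside the printer

TASK

Stand the white camera bracket on the base plate of the screw clamp, camera towards the clamp's open mouth, and slide its foot straight in until the end of the foot meets the clamp's upright, then let go of it. Then wind the crank clockwise by its knob until the pad meets the foot and snug it by feel: stop when the crank has become about half as hard again to turn as it was running free, without forcing it so as to crack the plastic. Let go, with the bracket still home, and leave the other things on the desk alone.

Things in the scene. Friction and masses are not known exactly. Their poses are not given: they have to be found in the camera images.
- clamp: Grey cast screw clamp bolted to the desk. Origin on the desk top under the screw's vertical axis; z up; mouth open towards its -x. Base plate 205 x 76 mm, top 15 mm above the desk, from x = -135 to +70 mm. Upright 40 mm wide, its front face (the stop for the foot) at x = +35 mm. An arm 32 mm wide reaches from it over the screw axis to x = -20 mm, 84 to 116 mm above the desk.
- clamp_axis (a point): Point on the base plate's top, on the screw axis, axes as the clamp's. Bracket home: foot flat on the plate along the clamp's x, centred on y = 0 within about 5 mm, plain end touching the upright, so the camera head is 100 mm from the axis on the -x (mouth) side.
- pad: Dark steel pad at the lower end of the screw: disc 28 mm across, 10 mm high, origin at the centre of its underside. Starts 15 to 28 mm above the top of the seated foot; sinks 20 mm per clockwise turn of the crank. A stiff spring washer backs it: after contact the force grows about 60 to 95 N per radian of crank. Snug is about 60 N (35 to 100 is good); above 140 N the foot cracks.
- knob_grip (a point): Middle of the crank's black upright knob, a cylinder 16 mm in diameter, 44 mm high; point on its axis, 24 mm above its lower end, under which lies the crank arm. The knob's axis is 40 mm from the screw axis. It spins freely on its pin, so fingers can carry it round without turning. It goes round the screw axis, clockwise from above to tighten, and sinks 3.2 mm per radian.
- crank: Dark steel crank arm on top of the screw, which turns with it; origin on the screw axis. Running free it needs about 8 N along the circle at the knob (5 N is felt when paused against it); every 10 N of clamping adds about 0.8 N, so at snug the push has risen by 4 to 6 N. It needs 4.8 to 8.8 rad before the pad meets the foot; it starts anywhere but over the mouth, and stays where it is left.
- head (a point): Centre of the loose bracket's camera head, where to grasp it: white box 26 (x) by 32 (y) by 30 mm high, round black lens on its -x face. Axes are the bracket's: x along the foot from camera end to plain end, z up. It tops a 14 x 20 mm post near one end of the foot; its centre is 77 mm above the foot's underside.
- heel (a point): Middle of the plain end face of the bracket's foot, 5 mm above the underside, 135 mm along the bracket's +x from the head's axis.
- bracket: White printed camera bracket, about 0.18 kg: a flat foot 150 mm long, 28 wide, 10 thick, with post and camera head at its -x end. Origin on the underside at the middle of the foot, 60 mm along +x from the head's axis.
There are look-alikes about, which are no part of the job. What is meant by the clamp is not red, and is the larger of those in its own colour.

How it is judged:
By the outcome, as a careful person would: the job done as asked, in the order asked, and still so for the second after the job is handed in, with the robot touching nothing.
It also fails if it takes over 72 s, if anything falls off the work surface, if the arm or the gripper's body presses on something with over 40 N, if the wrist force passes 120 N, or if a joint passes its speed limit or range.

ROBOT

A 6-joint arm with a two-finger parallel gripper is mounted at the origin on the work surface. World frame = base frame: x ahead of the robot, y to its left, z up, the work surface at z = 0. Lengths are in mm, angles in rad, forces in N, time in s.
With the tool pointing down it reaches from about 250 to 775 mm from the base axis. Payload 4 kg.
Tool frame: the origin (TCP) lies between the finger pads; the fingertips stand 17 mm ahead of it and the grasp point (between the pads) lies 2 mm behind it (nose_length is the distance from the TCP to the fingertips, in mm); x points along the fingers, y is the direction in which the jaws open and shut, and the axes are right-handed (so a half turn about x gives the same grasp; the last joint's range is limited). The gripper opens to 85 mm and grips with 20 to 120 N. Pads are 22 mm wide; open, the fingers measure 114 mm over their backs; the gripper's body (76 mm by 85 mm) begins 54 mm behind the grasp point. The pads swing forward as they close: fully open they stand 13 mm farther back than shut.
Start: joints at [-1.446, 0.087, 1.371, -0, 1.684, -0.103], TCP at [124.205, -535.807, 248.341] pointing down, gripper open.
Joint ranges: [-3.1, 3.1], [-0.76, 2.03], [0.27, 2.55], [-1.08, 4.22], [0.17, 2.65], [-2.57, 2.57]. Speed limits (rad/s): [2.79, 2.79, 3.14, 3.14, 3.14, 3.14].

INTERFACE

Orientations are given as a rotation vector (axis times angle).
In Python, from plant import goto, move_linear, move_joints, release, grasp, dwell, solve_ik, sense, snapshot, calibration, MotionError, hand_in, cut_out, nose_length gives the robot as it stands. The module is installed in compiled form; this text tells all that it offers. Calls block until the motion is done:
- goto(position, orientation): joint-space move of the TCP to a pose.
- move_linear(position, rot=None, speed=150): straight line of the TCP; rot=None keeps the orientation; speed is the mean speed in mm/s.
- move_joints(angles): joint-space move.
- release() and grasp(): open the fingers fully, or close them until they stop; the grip force is fixed at half the most.
- dwell(seconds).
- solve_ik(position, orientation): joint angles nearest the present ones, or None.
- sense(): the state.
- snapshot(name): name is "scene" or "top"; returns the picture (400x640x3 uint8, blue, green, red); there is no depth.
- calibration(name): a dict with "fx", "fy", "cx", "cy" (pixels), "origin" and "rotation" of the camera in the world. Camera axes: x right, y down, z forward; pixel columns grow to the right and rows downward; lengths in mm; the calibration is good to about 2 mm. A picture is of the moment at which its call begins. calibration takes no time and is no camera call.
A pose or a line that the arm cannot do raises MotionError and nothing moves.
- hand_in(): hands the job in, once; it reports no verdict.
Trained networks look in the newest picture that a camera, given by its name, has taken for a name from the list of things; names that differ only in an ending like _2 or _b are one class to them, and where a whole thing is asked for, a point or a joint stands for the part that bears it (a point fixed in the world has none). Each returns a list of dicts, best first, with "conf" (0 to 1); they miss things now and then, are a little off and sometimes report something else, mostly with a low value. They report only what shows in the picture. A call takes as long as a camera call. They do not tell look-alikes from the thing itself.
- cut_out(query, camera): "mask" (400x640 bool, what is visible of it) and "extent" ([left, top, right, bottom] in pixels, round what is visible of it).
The state is a dict: "t": time; "joint_pos": joint angles; "dq": joint speeds; "tau": joint torques, N m; "tcp_pos": TCP position; "tool_rot": TCP orientation; "force": force on the tool from outside, world axes, zero at the start; "wrist_torque": the same for the moment, N m; "width": opening from 0.0 (shut) to 1.0 (fully open).
Only numpy, scipy, OpenCV 4.12 (cv2) and the standard library are available. Lean on these libraries where they do the work, as an engineer would, in place of code of your own. Each camera call takes 0.05 s, during which the arm holds its last target. There are 200 camera calls.

## Working session

There is one attempt and no reset: what is moved stays moved. The work goes in short steps, each a Python script; the robot and the scene stay as the last script left them, time stands still between calls to the robot, and variables do not carry over. Pictures are saved under pics/ and viewed, about 8 in all and at most 12, crops included, and the job is handed in when it is done.

```bash
mkdir -p pics; python3 - <<'E'
from plant import *
import cv2, numpy as np
for n in ("scene","top"):
    im=snapshot(n); cv2.imwrite(f"pics/{n}0.png",im)
    c=calibration(n); print(n,{k:np.round(v,3).tolist() for k,v in c.items()})
    for q in ("clamp","bracket","head","crank","knob_grip","pad","heel"):
        print(q,[(round(d["conf"],2),np.round(d["extent"]).tolist()) for d in cut_out(q,n)][:5])
s=sense();print(s["t"],s["force"],s["tool_rot"],nose_length)
a=cv2.imread("pics/scene0.png");b=cv2.imread("pics/top0.png")
cv2.imwrite("pics/both0.png",cv2.resize(np.vstack([a,b]),None,fx=.75,fy=.75,interpolation=cv2.INTER_AREA))
E
```

```text
scene {'fx': 488.673, 'fy': 488.673, 'cx': 321.198, 'cy': 204.54, 'origin': [1140.44, -318.865, 837.961], 'rotation': [-2.017, -1.336, 0.533]}
clamp [(0.81, [166.0, 162.0, 197.0, 243.0]), (0.77, [339.0, 121.0, 408.0, 219.0]), (0.57, [227.0, 264.0, 299.0, 356.0])]
bracket [(0.76, [400.0, 213.0, 444.0, 289.0])]
head [(0.56, [400.0, 208.0, 446.0, 288.0])]
crank [(0.69, [233.0, 270.0, 269.0, 295.0]), (0.58, [384.0, 122.0, 400.0, 160.0]), (0.53, [167.0, 168.0, 185.0, 190.0])]
knob_grip [(0.51, [392.0, 128.0, 398.0, 144.0])]
pad []
heel [(0.63, [402.0, 209.0, 447.0, 290.0])]
top {'fx': 433.543, 'fy': 433.543, 'cx': 317.986, 'cy': 191.172, 'origin': [368.01, -22.924, 982.635], 'rotation': [-2.127, 2.178, -0.198]}
clamp [(0.96, [174.0, 204.0, 245.0, 307.0]), (0.83, [364.0, 97.0, 416.0, 201.0]), (0.76, [407.0, 262.0, 454.0, 337.0])]
bracket [(0.96, [207.0, 123.0, 234.0, 184.0])]
head [(0.6, [406.0, 110.0, 422.0, 122.0]), (0.59, [203.0, 120.0, 229.0, 182.0])]
crank [(0.74, [384.0, 109.0, 419.0, 131.0]), (0.69, [408.0, 109.0, 420.0, 122.0]), (0.64, [178.0, 229.0, 216.0, 253.0]), (0.63, [428.0, 286.0, 456.0, 299.0])]
knob_grip [(0.62, [431.0, 292.0, 442.0, 299.0]), (0.51, [182.0, 245.0, 192.0, 254.0]), (0.49, [408.0, 112.0, 420.0, 123.0])]
pad [(0.4, [374.0, 136.0, 386.0, 150.0])]
heel [(0.58, [207.0, 122.0, 232.0, 186.0])]
0.8 [ 0.18115182 -0.13893107  0.46813315] [ 2.10072893  0.24008464 -2.10072301] 17.0
```

View pics/both0.png

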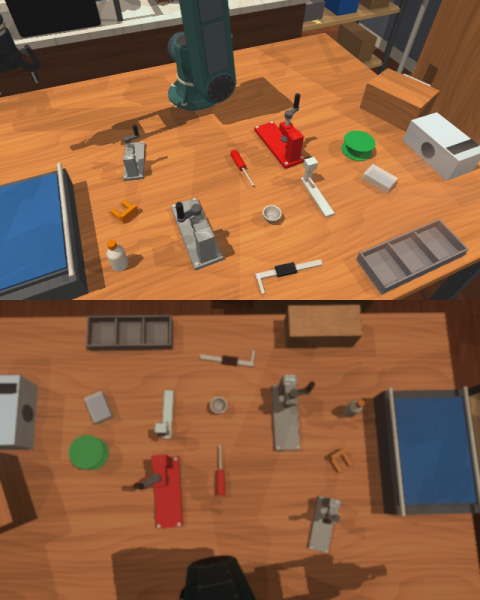

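The three clamps are a red one at scene (373,170), a small grey one at scene (181,202) / top (430,300), and a large grey one at scene (263,310) / top (390,149). The large grey one fits: it is not red and is the larger of its colour. Its mouth faces the robot. The bracket, at scene (422,250) / top (220,153), stands on its foot with the head towards the robot. Next I fit both poses and check them in an enlarged crop.

```bash
cat > h.py <<'E'
from plant import *
import cv2, numpy as np
from scipy.optimize import minimize
from scipy.spatial.transform import Rotation as R
CAL={n:calibration(n) for n in ("scene","top")}
def proj(n,P):
    c=CAL[n]; M=np.array(c["rotation"],float)
    M=R.from_rotvec(M).as_matrix() if M.size==3 else M
    q=(np.atleast_2d(P)-c["origin"])@M
    return q[:,:2]/q[:,2:]*[c["fx"],c["fy"]]+[c["cx"],c["cy"]]
def box(x0,x1,y0,y1,z0,z1): return np.array([[x,y,z] for x in(x0,x1) for y in(y0,y1) for z in(z0,z1)],float)
CL=[box(-135,70,-38,38,0,15),box(35,70,-20,20,15,116),box(-20,70,-16,16,84,116)]
BR=[box(-75,75,-14,14,0,10),box(-67,-53,-10,10,10,62),box(-73,-47,-16,16,62,92)]
def place(P,x,y,a,z=0):
    c,s=np.cos(a),np.sin(a); return P@np.array([[c,s,0],[-s,c,0],[0,0,1]])+[x,y,z]
def render(n,boxes,p,z=0,S=4):
    m=np.zeros((400*S,640*S),np.uint8)
    for b in boxes: cv2.fillConvexPoly(m,cv2.convexHull(((proj(n,place(b,*p,z))+.5)*S).astype(np.float32)).astype(np.int32),1)
    return cv2.resize(m.astype(np.float32),(640,400),interpolation=cv2.INTER_AREA)
def fit(boxes,masks,p0,z=0):
    def cost(p):
        p=[p[0],p[1],p[2]/100]; t=0
        for n,m in masks.items():
            r=render(n,boxes,p,z); t+=1-np.minimum(r,m).sum()/np.maximum(r,m).sum()
        return t
    x0=np.array([p0[0],p0[1],p0[2]*100])
    r=minimize(cost,x0,method="Nelder-Mead",options=dict(initial_simplex=x0+np.vstack([[0,0,0],np.diag([15,15,15])]),xatol=.1,fatol=1e-4,maxiter=150))
    return [r.x[0],r.x[1],r.x[2]/100],r.fun
def ray(n,uv,z):
    c=CAL[n]; M=np.array(c["rotation"],float); M=R.from_rotvec(M).as_matrix() if M.size==3 else M
    d=M@[(uv[0]-c["cx"])/c["fx"],(uv[1]-c["cy"])/c["fy"],1]; o=np.array(c["origin"]); return o+d*(z-o[2])/d[2]
def pick(q,n,near):
    L=cut_out(q,n); f=lambda d:np.hypot((d["extent"][0]+d["extent"][2])/2-near[0],(d["extent"][1]+d["extent"][3])/2-near[1])
    L=[d for d in L if f(d)<30]; return L[0]["mask"].astype(np.float32) if L else None
def overlay(im,n,boxes,p,z=0,col=(0,255,0)):
    for b in boxes:
        h=cv2.convexHull(proj(n,place(b,*p,z)).astype(np.float32)); cv2.polylines(im,[np.round(h*8).astype(np.int32)],True,col,1,cv2.LINE_AA,3)
E
python3 - <<'E'
from h import *
ims={n:snapshot(n) for n in CAL}
mc={"scene":pick("clamp","scene",(263,310)),"top":pick("clamp","top",(390,149))}
mb={"scene":pick("bracket","scene",(422,250)),"top":pick("bracket","top",(220,153))}
mc={k:v for k,v in mc.items() if v is not None}; mb={k:v for k,v in mb.items() if v is not None}
print(mc.keys(),mb.keys())
c0=ray("top",(381,150),15); b0=ray("top",(222,150),5)
pc,fc=fit(CL,mc,[c0[0],c0[1],0]); pb,fb=fit(BR,mb,[b0[0],b0[1],0])
print("clamp",np.round(pc,3),fc,"bracket",np.round(pb,3),fb)
for m,B,p0 in((mc,CL,pc),(mb,BR,pb)):
    for n in m: print(n,np.round(fit(B,{n:m[n]},p0)[0],3))
np.save("p.npy",[pc,pb])
for n in ims: overlay(ims[n],n,CL,pc); overlay(ims[n],n,BR,pb,0,(255,0,255))
cr=lambda im,x,y:cv2.resize(im[y:y+110,x:x+130],None,fx=3,fy=3,interpolation=cv2.INTER_CUBIC)
s,t=ims["scene"],ims["top"]
raw=snapshot("scene"); raw2=snapshot("top")
cv2.imwrite("pics/c1.png",np.vstack([np.hstack([cr(s,205,255),cr(t,330,95)]),np.hstack([cr(s,360,195),cr(t,160,95)])]) [:600])
cv2.imwrite("pics/c2.png",np.hstack([cv2.resize(raw[260:360,210:310],None,fx=4,fy=4,interpolation=cv2.INTER_CUBIC),cv2.resize(raw2[95:195,335:435],None,fx=4,fy=4,interpolation=cv2.INTER_CUBIC)]))
E
```

```text
dict_keys(['scene', 'top']) dict_keys(['scene', 'top'])
clamp [ 6.33124e+02 -1.98141e+02  8.00000e-03] 0.1477014422416687 bracket [ 6.17610e+02  1.64053e+02 -5.70000e-02] 0.15534406900405884
scene [ 6.33127e+02 -1.98195e+02  7.00000e-03]
top [ 6.30907e+02 -1.97692e+02  7.00000e-03]
scene [ 6.19042e+02  1.63587e+02 -5.50000e-02]
top [ 6.16135e+02  1.64204e+02 -5.00000e-02]
```

View pics/c1.png

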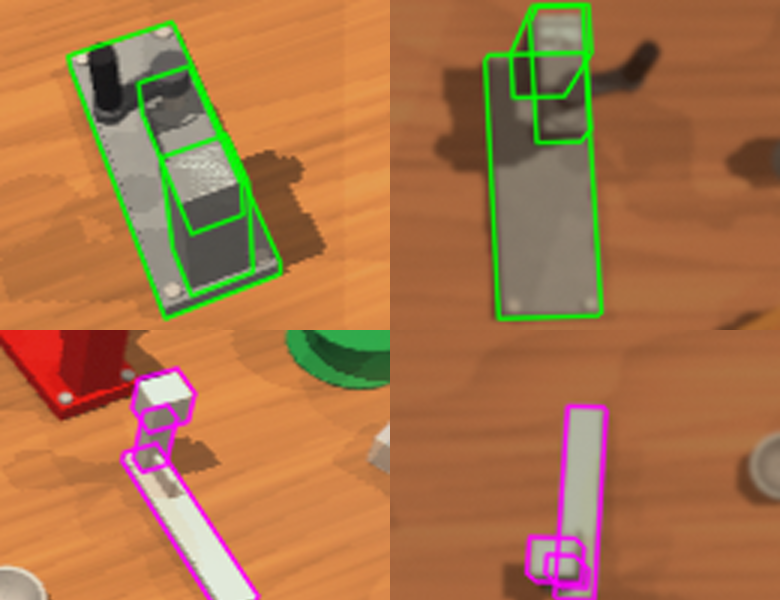

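View pics/c2.png

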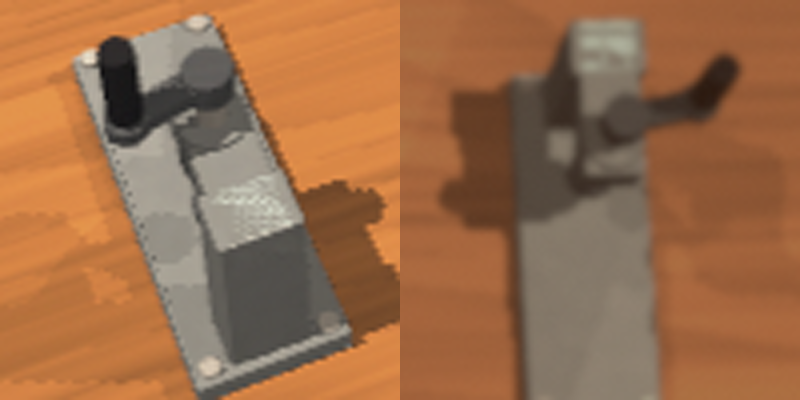

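Top left and top right show the large grey clamp with its outline matching in both views. The knob is at scene (239,271), so the crank points to -y. The lower crops show the bracket standing, head towards the robot, outline also matching. I'll grasp the head now and carry it to the front of the mouth.

```bash
cat >> h.py <<'E'
def rot(a,flip=False):
    y=np.array([-np.sin(a),np.cos(a),0])*(-1 if flip else 1); x=np.array([0,0,-1.])
    return R.from_matrix(np.column_stack([x,y,np.cross(x,y)])).as_rotvec()
def best(pos,a):
    q=np.array(sense()["joint_pos"]); o=[(np.abs(np.array(s)-q).max(),f) for f in(0,1) if (s:=solve_ik(pos,rot(a,f))) is not None]
    return rot(a,min(o)[1])
def tri(uv):
    from scipy.optimize import least_squares
    return least_squares(lambda P:np.concatenate([proj(n,P)[0]-uv[n] for n in uv]),[600,-200,150]).x
def st(l=""):
    s=sense(); print(l,"t%.1f"%s["t"],"tcp",np.round(s["tcp_pos"],1),"F",np.round(s["force"],1),"w%.3f"%s["width"]); return s
E
python3 - <<'E'
from h import *
pc,pb=np.load("p.npy")
K=tri({"scene":(239.2,270.7),"top":(417,110.7)}); d=K[:2]-pc[:2]; print("knob top",K,"r",np.hypot(*d),"ang",np.arctan2(d[1],d[0]))
print("knob low",tri({"scene":(241.2,290.5),"top":(412.5,120)}))
h=place(np.array([[-60,0,77.]]),*pb)[0]; o=best(h+[0,0,100],pb[2])
goto(h+[0,0,90],o); st("above")
move_linear(h,speed=120); st("at"); grasp(); s=st("grip")
move_linear(h+[0,0,60],speed=150); st("lift")
hc=place(np.array([[-185,0,0.]]),*pc)[0]
goto([hc[0],hc[1],77+15+45],best(hc+[0,0,137],pc[2])); st("front")
a,b=snapshot("scene"),snapshot("top")
v=np.hstack([cv2.resize(a[200:380,160:360],(640,576))[:, :400*640//640],cv2.resize(b[90:290,320:460],(400,576))])
cv2.imwrite("pics/g1.png",np.hstack([cv2.resize(a[230:380,170:320],(400,400)),cv2.resize(b[90:240,310:460],(400,400))]))
E
```

```text
knob top [ 642.74877924 -237.19290546  197.21199191] r 40.22030933829192 ang -1.3291456449079204
knob low [ 642.5311887  -240.1728636   143.46594259]
above t4.1 tcp [558.  166.6 167.1] F [-0.7  0.3  0.3] w0.999
at t5.0 tcp [558.4 167.6  78. ] F [-0.9 -0.3 -0. ] w1.002
grip t5.6 tcp [558.  167.5  77.6] F [ 0.7 -0.1  3.2] w0.362
lift t6.1 tcp [557.2 167.4 136.1] F [-0.6  0.1 -3. ] w0.365
front t7.5 tcp [ 448.5 -198.8  136.8] F [ 0.2  0.5 -1.5] w0.369
```

View pics/g1.png

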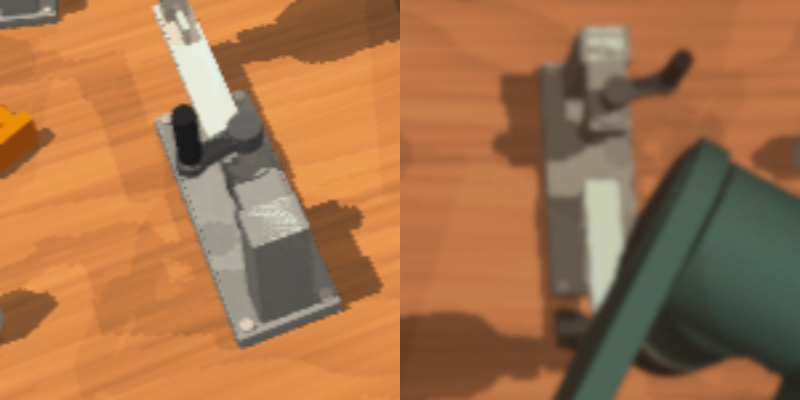

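The pictures show the bracket held level, the foot lined up with the clamp's plate (right view: foot at (605,240) within the plate), and the knob still at -y. Now I'll lower it until it touches, then slide it in.

```bash
cat >> h.py <<'E'
def F(n=5,dt=.02):
    L=[]
    for _ in range(n): L.append(sense()["force"]); dwell(dt)
    return np.mean(L,0)
E
python3 - <<'E'
from h import *
pc,pb=np.load("p.npy"); u=np.array([np.cos(pc[2]),np.sin(pc[2]),0])
p=place(np.array([[-185,0,97.]]),*pc)[0]
move_linear(p,speed=100); dwell(.1); f0=F(); print("f0",f0)
for z in np.arange(95.5,86,-1):
    p[2]=z; move_linear(p,speed=30); f=F(3)-f0
    if f[2]>4: break
print("touch z",z,f)
p[2]+=.5; move_linear(p,speed=30)
p=p+u*73; move_linear(p,speed=80); f1=F(); st("slid"); print(f1-f0)
for k in range(24):
    p=p+u; move_linear(p,speed=25); f=F(3)-f1
    if f@u<-6: break
print("stop",k,f); s=st()
print("head x in clamp",(np.array(s["tcp_pos"])-[*pc[:2],0])@u)
E
```

```text
f0 [ 0.28904616  0.14633629 -1.60201205]
touch z 91.5 [-4.06187344  0.19352178  7.17162748]
slid t11.3 tcp [ 521.1 -199.4   92.7] F [-4.2 -1.   5.2] w0.363
[-4.09081294 -0.58354056  7.65246988]
stop 13 [-7.33422876  0.30895209  3.26930524]
 t15.5 tcp [ 532.9 -199.3   92.7] F [-9.6  0.1  8.6] w0.364
head x in clamp -100.19359557719827
```

```bash
python3 - <<'E'
from h import *
pc,pb=np.load("p.npy")
release(); s=st("open"); p=np.array(s["tcp_pos"]); move_linear(p+[0,0,60],speed=200); 
goto([520,-330,300],best([520,-330,300],pc[2])); st()
dwell(.1)
a,b=snapshot("scene"),snapshot("top")
A,B=a.copy(),b.copy()
hb=[*place(np.array([[-40,0,0.]]),*pc)[0][:2],pc[2]]
for n,i in(("scene",A),("top",B)): overlay(i,n,BR,hb,15,(255,0,255))
cr=lambda i,x,y:cv2.resize(i[y:y+100,x:x+130],(390,300),interpolation=cv2.INTER_CUBIC)
cv2.imwrite("pics/h1.png",np.vstack([np.hstack([cr(a,200,250),cr(b,325,100)]),np.hstack([cr(A,200,250),cr(B,325,100)])]))
for q,n,near in(("bracket","scene",(240,290)),("bracket","top",(390,180))):
    m=pick(q,n,near); print(n, m is not None)
E
```

```text
open t16.0 tcp [ 535.2 -198.8   91.8] F [0.3 0.3 0.3] w0.999
 t17.3 tcp [ 519.8 -329.1  297.4] F [-0.1 -0.4 -0.3] w1.000
scene True
top True
```

View pics/h1.png

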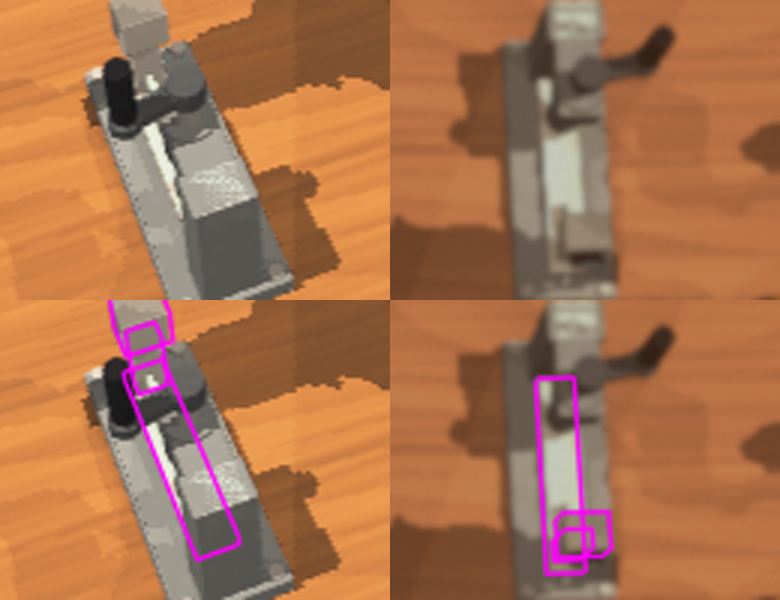

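The bracket looks home, and its outline agrees with the home pose in both views within about 2 mm. Next I grasp the knob with the jaws tangential and wind, watching the tangential and radial force.

```bash
cat >> h.py <<'E'
import json
def turn(S,n,dth,meas,speed=60,limit=None):
    c=np.array(S["c"]); o=np.array(S["o"]); f0=np.array(S["f0"])
    for _ in range(n):
        S["th"]-=dth; th=S["th"]; r=np.array([np.cos(th),np.sin(th)]); t=np.array([np.sin(th),-np.cos(th)])
        S["z"]-=3.2*dth
        move_linear([*(c+40*r),S["z"]],rot=o,speed=speed)
        f=(F(meas,.02)-f0) if meas>1 else np.array(sense()["force"])-f0
        fr,ft=f[:2]@r,-f[:2]@t; c=c+np.clip(.04*fr,-.4,.4)*r
        S["log"].append([S["th0"]-th,ft,fr,f[2]]); print("%.2f ft %.1f fr %.1f fz %.1f"%tuple(S["log"][-1]))
        if abs(fr)>35 or abs(f[2])>35 or (limit and ft>limit): print("STOP"); break
    S["c"]=c.tolist(); json.dump(S,open("S.json","w"))
E
python3 - <<'E'
from h import *
pc,_=np.load("p.npy"); K=np.array([642.7,-237.2]); th=float(np.arctan2(*(K-pc[:2])[::-1]))
c=np.array(pc[:2]); g=np.array([*(c+40*np.array([np.cos(th),np.sin(th)])),178.])
o=best(g+[0,0,60],th)
q=[solve_ik([*(c+40*np.array([np.cos(x),np.sin(x)])),150],o) for x in np.arange(0,6.3,.5)]
print("ik ok",all(x is not None for x in q)); q=np.array([x for x in q if x is not None]); print(q.min(0).round(2),q.max(0).round(2))
goto(g+[0,0,70],o); dwell(.15); f0=F(8); s=st("above")
move_linear(g,speed=100); print("touch",F(3)-f0)
grasp(); s=st("grip")
S=dict(c=c.tolist(),o=list(map(float,o)),f0=f0.tolist(),th=th,th0=th,z=178.,log=[])
turn(S,6,.2,4); st()
a,b=snapshot("scene"),snapshot("top")
cv2.imwrite("pics/k1.png",np.hstack([cv2.resize(a[220:370,180:330],(400,400)),cv2.resize(b[80:230,310:460],(400,400))]))
E
```

```text
ik ok True
[-0.45  0.29  1.1  -0.    1.52 -0.69] [-0.33  0.46  1.33 -0.    1.58 -0.57]
above t19.3 tcp [ 642.5 -237.3  248.3] F [-0.3 -0.7 -0.9] w0.996
touch [ 0.42194267 -0.56657885  0.29486518]
grip t20.8 tcp [ 642.1 -237.2  178.3] F [-3.1  0.5  1.3] w0.158
0.20 ft 5.2 fr 0.2 fz -0.2
0.40 ft 6.1 fr 0.1 fz -0.5
0.60 ft 6.4 fr 0.0 fz -0.2
0.80 ft 6.2 fr -0.2 fz -0.5
1.00 ft 5.8 fr -0.3 fz -0.6
1.20 ft 5.8 fr -0.5 fz -0.8
 t22.9 tcp [ 601.7 -223.   174.8] F [ 3.1 -4.9  0.1] w0.155
```

View pics/k1.png

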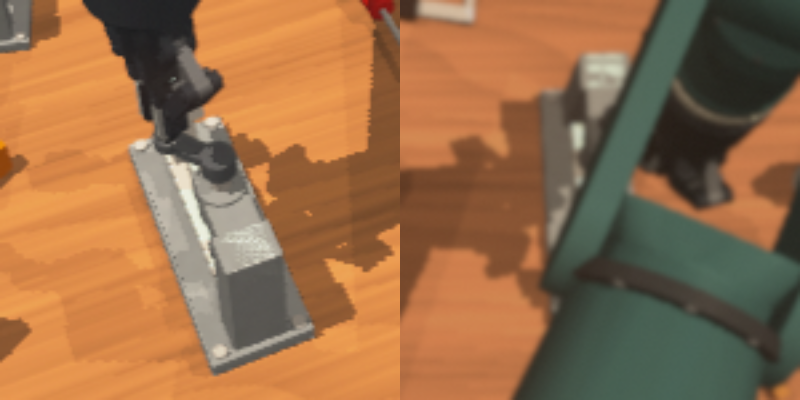

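The crank follows the fingers (left view: arm swung towards the mouth, fingers on the knob). It turns free at about 6 N with almost no radial force. I continue, with a stop threshold set.

```bash
python3 - <<'E'
from h import *
S=json.load(open("S.json"))
turn(S,12,.25,3,speed=70,limit=9)
turn(S,10,.2,4,limit=8.2); st()
E
```

```text
1.45 ft 5.8 fr -0.4 fz -0.5
1.70 ft 5.8 fr -0.5 fz 0.2
1.95 ft 5.0 fr 0.5 fz 1.2
2.20 ft 5.9 fr 0.4 fz 2.1
2.45 ft 5.3 fr 0.8 fz 3.0
2.70 ft 5.1 fr 1.0 fz 3.2
2.95 ft 5.4 fr 0.3 fz 3.5
3.20 ft 5.0 fr 0.8 fz 3.4
3.45 ft 5.1 fr -0.8 fz 3.5
3.70 ft 4.0 fr -1.1 fz 3.5
3.95 ft 4.4 fr -1.0 fz 4.3
4.20 ft 4.2 fr -1.2 fz 4.3
4.40 ft 4.3 fr -2.2 fz 4.7
4.60 ft 4.7 fr -2.1 fz 3.6
4.80 ft 4.5 fr -2.2 fz 3.9
5.00 ft 4.8 fr -2.1 fz 4.2
5.20 ft 5.2 fr -1.5 fz 3.3
5.40 ft 5.1 fr -1.4 fz 3.1
5.60 ft 6.3 fr -0.4 fz 2.4
5.80 ft 6.8 fr -0.4 fz 2.4
6.00 ft 8.0 fr 0.2 fz 1.7
6.20 ft 10.2 fr -0.7 fz 1.5
STOP
 t30.6 tcp [ 649.6 -234.5  159.3] F [8.9 4.2 0.4] w0.157
```

```bash
python3 - <<'E'
from h import *
S=json.load(open("S.json"))
def now():
    th=S["th"]; t=np.array([np.sin(th),-np.cos(th)]); return -(F(12)-np.array(S["f0"]))[:2]@t
print(now()); turn(S,1,.08,10); print(now())
L=np.array(S["log"]); x,y=L[:,0],L[:,1]
from scipy.optimize import curve_fit
m=lambda x,a,b,c,k,xc:a+b*np.cos(x)+c*np.sin(x)+k*np.maximum(0,x-xc)
p,cv=curve_fit(m,x[1:],y[1:],[5.2,.5,.5,6,5.6]); print(p.round(2),np.sqrt(np.diag(cv)).round(2),"rise",p[3]*(x[-1]-p[4]), "resid",(y-m(x,*p)).round(1)[-8:])
E
```

```text
9.375999434796931
6.28 ft 11.5 fr -0.3 fz 0.4
11.369466564352189
[5.32 0.56 0.58 8.99 5.69] [0.08 0.12 0.1  1.03 0.05] rise 5.281205924185878 resid [-0.1  0.2 -0.2  0.9  0.3 -0.4 -0.2  0.3]
```

Rise is about 5.3 N after a clear knee at 5.69 rad. That means roughly 66 N by force, or 35–65 N by angle past contact, so it is snug. Releasing and retreating.

```bash
python3 - <<'E'
from h import *
pc,_=np.load("p.npy")
release(); s=st("open"); p=np.array(s["tcp_pos"]); move_linear(p+[0,0,80],speed=200)
goto([400,-330,330],best([400,-330,330],pc[2])); dwell(.3); st("away")
a,b=snapshot("scene"),snapshot("top")
A,B=a.copy(),b.copy(); hb=[*place(np.array([[-40,0,0.]]),*pc)[0][:2],pc[2]]
for n,i in(("scene",A),("top",B)): overlay(i,n,BR,hb,15,(255,0,255))
cr=lambda i,x,y:cv2.resize(i[y:y+100,x:x+130],(390,300),interpolation=cv2.INTER_CUBIC)
cv2.imwrite("pics/e1.png",np.vstack([np.hstack([cr(a,190,230),cr(b,325,100)]),np.hstack([cr(A,190,230),cr(B,325,100)])]))
E
```

```text
open t32.1 tcp [ 642.1 -237.1  157.9] F [-0.  -0.4  0.3] w0.999
away t34.3 tcp [ 400.4 -329.8  329.6] F [ 0.1 -0.3 -0.1] w1.004
```

View pics/e1.png

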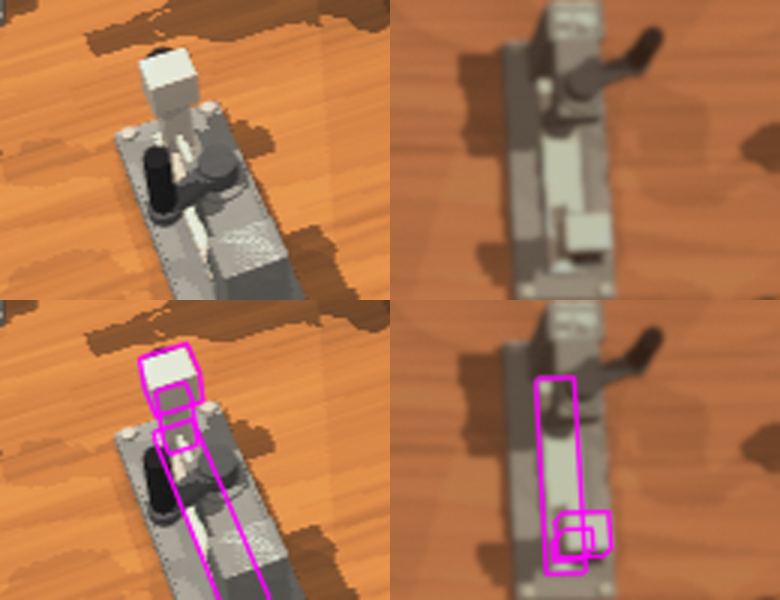

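The final picture shows the bracket within about 2 mm of the home outline in both views, its lens facing out of the mouth. The knob is lower and free, and the gripper is clear.

```bash
python3 -c "
from plant import *
hand_in(); print(sense()['t'])"
```

```text
the job is handed in; nothing more can be done
the job is handed in; nothing more can be done
```

The bracket is home in the large grey clamp, the screw is snugged onto its foot, and I handed the job in at about 34 s of the 72 s allowed.

- **Seating:** I stood the bracket on the base plate with the camera towards the mouth and slid it in until the push jumped by 7 N. The head was then 100.2 mm from the screw axis, against 100 mm for home, and I let go.
- **Clamping:** I wound the crank clockwise by its knob. Running free, the paused push was about 5.3 N, swinging by about 0.8 N with direction. The pad met the foot at about 5.7 rad, and I stopped at 6.28 rad when the push had risen by about 5.3 N.
- **Clamping force:** The rise in push puts it at about 66 N. The angle turned past contact gives a lower 35–65 N. Both are inside the good range and well below cracking. The push rose by about 9 N per rad after contact, somewhat steeper than the 5–7.6 N per rad expected, so the exact force is uncertain.
- **Last checks:** After I let go of the knob, both cameras showed the bracket still home to within about 2 mm; the scene view put it slightly to one side, within tolerance. The gripper was clear, with no force on it. I did not take a separate last picture of the other things on the desk; no unexpected contact was felt.

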